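# Shut and latch the tall pod caddy

## Task

On the coffee counter the taller of the two black pod caddies stands open. Push its wooden lid fully shut with your fingertips, then push its steel latch lever from outside over past upright until it snaps down over the edge of the lid. Grasp and lift nothing; leave the lower caddy as it is, with its lid and lever open, and leave the things on the counter where they stand.

Things in the scene. Friction and masses are not known exactly. Their poses are not given: they have to be found in the camera images.
- tall_caddy: the taller fixed coffee-pod caddy: open black box 170 x 140 x 120 mm (x, y, z), walls 5 mm, with a wooden hinged lid and a steel lever latch. Origin at the centre of its underside, z up; the lid hinge is along its -x edge (robot's side), the latch stands outside the middle of its +x side. It does not move.
- tall_lid (a joint): lid angle, rad: 0 = fully shut, grows as the free edge rises. The lid is a 10 mm thick wooden board 168 mm long (x) and 140 mm wide covering the box; hinge axis along the caddy's y through (-85, 0, 120) mm in the caddy frame, at the lid's underside. A stiff hinge: it stays where it is left; about 1 to 3 N near the free edge moves it.
- tall_lid_edge (a point): middle of the free edge of that lid, on its top face
- tall_lever (a joint): latch lever angle, rad: 0 = thrown open, leaning 0.95 rad outwards (+x of the caddy) from vertical; 0.95 = upright; 2.10 = latched, leaning 1.15 rad inwards, 4 mm above the lid's edge, holding it down. A spring drives it away from the upright to either end, snapping over just past upright; about 5 N horizontally on the bar starts it.
- tall_lever_bar (a point): centre of the steel cross bar at the end of that lever: bar 14 mm in diameter, 44 mm long along the caddy's y, 60 mm from the pivot; the arm between is flat, 24 mm wide and 7 mm thick. Lever pivot axis along the caddy's y at (101, 0, 132) mm in the caddy frame, between 6 mm steel ears that reach 140 mm above the table, 22 mm out on either side of the middle.
- low_caddy: the lower fixed coffee-pod caddy: open black box 170 x 140 x 60 mm (x, y, z), walls 5 mm, with a wooden hinged lid and a steel lever latch. Origin at the centre of its underside, z up; the lid hinge is along its -x edge (robot's side), the latch stands outside the middle of its +x side. It does not move.
- low_lid (a joint): lid angle, rad: 0 = fully shut, grows as the free edge rises. The lid is a 10 mm thick wooden board 168 mm long (x) and 140 mm wide covering the box; hinge axis along the caddy's y through (-85, 0, 60) mm in the caddy frame, at the lid's underside. A stiff hinge: it stays where it is left; about 1 to 3 N near the free edge moves it.
- low_lid_edge (a point): middle of the free edge of that lid, on its top face
- low_lever (a joint): latch lever angle, rad: 0 = thrown open, leaning 0.95 rad outwards (+x of the caddy) from vertical; 0.95 = upright; 2.10 = latched, leaning 1.15 rad inwards, 4 mm above the lid's edge, holding it down. A spring drives it away from the upright to either end, snapping over just past upright; about 5 N horizontally on the bar starts it.
- low_lever_bar (a point): centre of the steel cross bar at the end of that lever: bar 14 mm in diameter, 44 mm long along the caddy's y, 60 mm from the pivot; the arm between is flat, 24 mm wide and 7 mm thick. Lever pivot axis along the caddy's y at (101, 0, 72) mm in the caddy frame, between 6 mm steel ears that reach 80 mm above the table, 22 mm out on either side of the middle.
- jar_a: bystander: loose small lidded glass jar, dark inside, 56 mm wide, 85 mm tall, between the caddies; origin at its underside
- jar_b: bystander: loose lidded glass jar, dark inside, 68 mm wide, 100 mm tall, beyond the caddies; origin at its underside
- shaker: bystander: loose steel sugar shaker, 72 mm wide, 130 mm tall; origin at its underside
- cup: bystander: loose white cup, 80 mm wide, 95 mm tall; origin at its underside
- timer: bystander: loose glass sand timer with a waist and wooden ends, 72 mm wide, 150 mm tall; origin at its underside
- water: bystander: loose clear closed water bottle, 64 mm wide, 190 mm tall; origin at its underside
- spoon: bystander: loose steel spoon 170 mm long lying on the counter; origin at the middle of its underside

How it is judged:
On the way, in this order (a step that is already met when the one before it is completed fails the run):
1. the tall caddy's lid is pushed fully shut while its lever is still open (value of joint tall_lid below 0.03 rad and value of joint tall_lever below 0.6 rad), for 0.2 s.
2. the tall caddy's lever has snapped over onto the lid's edge (value of joint tall_lever above 1.9 rad and value of joint tall_lid below 0.03 rad), for 0.2 s.
At the end, for the whole second after the job is handed in: the tall caddy's lid is shut (within 0.03 rad) and its lever rests latched (beyond 1.9 rad); the low caddy's lid is still open and its lever still thrown open (all of step 2 and value of joint low_lever below 0.3 rad and value of joint low_lid above 0.2 rad); the robot touches nothing.
It fails at once if the low caddy's lid is moved by more than 20 mm at its edge, or its lever by more than 0.3 rad (distance of low_lid_edge from where it was at the start of the episode above 0.02 m or value of joint low_lever above 0.3 rad).
It fails at once if a bystander is lifted, knocked over, or moved by more than 30 mm (distance of any of jar_a, jar_b, shaker, cup, timer, water, spoon from where it was at the start of the episode above 0.03 m or angle between any of jar_a, jar_b, shaker, cup, timer, water's own z axis and vertical above 0.5 rad).
It also fails if it takes over 45 s, if anything falls off the work surface, if the arm or the gripper's body presses on something with over 40 N, if the wrist force passes 120 N, or if a joint passes its speed limit or range.

## Robot

A 7-joint arm with a two-finger parallel gripper is mounted at the origin on the work surface. World frame = base frame: x ahead of the robot, y to its left, z up, the work surface at z = 0. Lengths are in m, angles in rad, forces in N, time in s.
With the tool pointing down it reaches from about 0.425 to 0.95 m from the base axis. Payload 4.7 kg.
Tool frame: the origin (TCP) lies between the finger pads; the fingertips stand 25 mm ahead of it and the grasp point (between the pads) lies 6 mm ahead of it; x points along the fingers, z is the direction in which the jaws open and shut, and the axes are right-handed (so a half turn about x gives the same grasp; the last joint's range is limited). The gripper opens to 85 mm and grips with 20 to 120 N. Pads are 22 mm wide; open, the fingers measure 114 mm over their backs; the gripper's body (76 mm by 85 mm) begins 54 mm behind the grasp point. The pads swing forward as they close: fully open they stand 13 mm farther back than shut.
Start: joints at [1.313, 0.469, -0.049, 1.532, 0.024, 1.141, -0.082], TCP at [0.153, -0.657, 0.218] pointing down, gripper open.
Joint ranges: [-2.59, 2.59], [-0.33, 1.99], [-1.39, 1.29], [0.1, 2.45], [-1.04, 4.18], [0.21, 1.99], [-2.66, 2.66]. Speed limits (rad/s): [2.57, 2.57, 3.14, 3.14, 3.14, 3.14, 3.14].

## Interface

Orientations are given as a 3x3 rotation matrix whose columns are the frame's x, y, z axes.
In Python, from rig import * gives the robot as it stands. Calls block until the motion is done:
- movep(position, orientation): joint-space move of the TCP to a pose.
- move_l(position, attitude=None, feed=0.15, until_force=None): straight line of the TCP; attitude=None keeps the orientation; feed is the mean speed in m/s. With until_force (N) it stops when the force on the tool has changed by that much, and returns True; else False.
- move_joints(angles): joint-space move.
- command_gripper(opening, newtons=None): finger opening in m; newtons is the grip in N (None keeps the last); returns when the fingers have stopped.
- sleep(seconds).
- inverse_kinematics(position, orientation): joint angles nearest the present ones, or None.
- sense(): the state.
- camera(name): name is "scene" or "top" or "wrist"; returns (picture, depth): 384x512x3 uint8, red, green, blue; 384x512 float32, m along the optical axis (not along the pixel's ray), 0 where there is no reading.
- camera_params(name): a dict with "K" (3x3 intrinsics, pixels), "position" and "rotation" of the camera in the world; the wrist camera has in their place "tool_from_camera" (4x4, takes a point from camera to tool coordinates, whose origin is the TCP and whose axes are the tool frame's). Camera axes: x right, y down, z forward; pixel columns grow to the right and rows downward; lengths in m; the calibration is good to about 2 mm. A picture is of the moment at which its call begins: read the wrist's pose just before it. camera_params takes no time and is no camera call.
A pose or a line that the arm cannot do raises Unreachable and nothing moves.
- finish_job(): hands the job in, once; it reports no verdict.
The state is a dict: "time_s": time; "joint_pos": joint angles; "qd": joint speeds; "joint_efforts": joint torques, N m; "position": TCP position; "tcp_rot": TCP orientation; "wrist_force": force on the tool from outside, world axes, zero at the start; "ft_torque": the same for the moment, N m; "finger_gap": finger opening in m.
Only numpy, scipy, OpenCV 4.12 (cv2) and the standard library are available. Lean on these libraries where they do the work, as an engineer would, in place of code of your own. Each camera call takes 0.05 s, during which the arm holds its last target.

## Working session

There is one attempt and no reset: what is moved stays moved. The work goes in short steps, each a Python script; the robot and the scene stay as the last script left them, time stands still between calls to the robot, and variables do not carry over. Pictures are saved under pics/ and viewed, and the job is handed in when it is done.

```bash
mkdir -p pics; ls
python3 - <<'E'
from rig import *
import cv2, numpy as np
for n in ["scene","top"]:
    im,d=camera(n); cv2.imwrite(f"pics/{n}0.png",im[:,:,::-1]); np.savez(f"pics/{n}0.npz",im=im,d=d)
    p=camera_params(n); print(n,p["K"],p["position"],p["rotation"])
s=sense(); print(s["time_s"],s["position"],s["tcp_rot"],s["wrist_force"])
E
```

```text
pics
scene [[403.02289236   0.         253.21362407]
 [  0.         403.02289236 189.08041534]
 [  0.           0.           1.        ]] [1.05710139 0.54601683 1.19851865] [[-0.72699539  0.56441713 -0.39103837]
 [ 0.68660627  0.59171864 -0.42242263]
 [-0.00703788 -0.5755887  -0.81770906]]
top [[459.55679801   0.         254.86342614]
 [  0.         459.55679801 185.81172645]
 [  0.           0.           1.        ]] [ 0.36894305 -0.02264048  1.56604282] [[ 0.0258824  -0.98990306  0.13936293]
 [-0.99963851 -0.0246142   0.01081621]
 [-0.00727669 -0.1395925  -0.9901823 ]]
0.1 [ 0.15297959 -0.65684903  0.2167708 ] [[-4.50959957e-04  9.73934229e-01  2.26830143e-01]
 [ 1.76913317e-03  2.26830589e-01 -9.73932623e-01]
 [-9.99998333e-01 -3.79118825e-05 -1.82531087e-03]] [ 1.80612494  0.54290747 -0.41636814]
```

View pics/scene0.png

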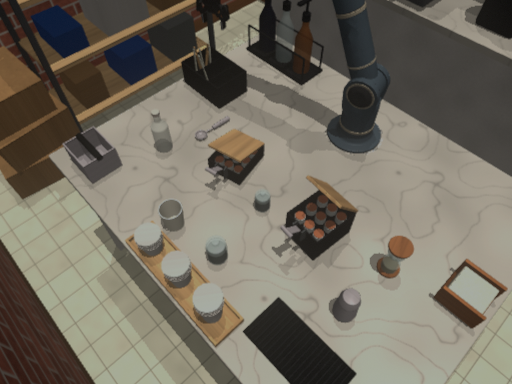

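View pics/top0.png

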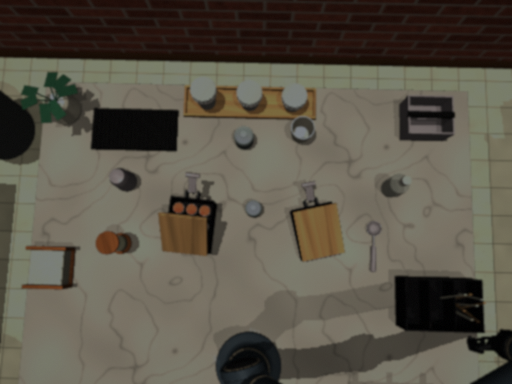

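```bash
cat > h.py <<'E'
import cv2, numpy as np
from rig import camera_params
def cloud(n,d):
    p=camera_params(n); K=p["K"]; v,u=np.mgrid[:d.shape[0],:d.shape[1]]
    X=np.stack([(u-K[0,2])/K[0,0]*d,(v-K[1,2])/K[1,1]*d,d],-1)
    return X@np.array(p["rotation"]).T+np.array(p["position"])
def proj(n,P):
    p=camera_params(n); c=(np.atleast_2d(P)-p["position"])@np.array(p["rotation"])
    q=c@np.array(p["K"]).T; return q[:,:2]/q[:,2:]
E
python3 - <<'E'
from h import *
ims=[]
for n,(u0,u1,v0,v1) in {"scene":(270,370,160,260),"top":(140,240,160,260)}.items():
    z=np.load(f"pics/{n}0.npz"); P=cloud(n,z["d"]); 
    ims.append(cv2.resize(z["im"][v0:v1,u0:u1,::-1],(400,400),interpolation=cv2.INTER_CUBIC))
    hm=np.clip(P[v0:v1,u0:u1,2]/0.3*255,0,255).astype(np.uint8)
    print(n,"table z",np.median(P[...,2][z["d"]>0]))
cv2.imwrite("pics/crop.png",np.hstack(ims))
z=np.load("pics/top0.npz");P=cloud("top",z["d"])
for v in range(166,262,6): print(v,[tuple((P[v,u]*1000).astype(int)) for u in range(160,224,8)])
E
```

```text
scene table z -0.0037827044150535727
top table z -0.0016796931039957386
166 [(np.int64(650), np.int64(325), np.int64(-2)), (np.int64(650), np.int64(296), np.int64(3)), (np.int64(652), np.int64(270), np.int64(-2)), (np.int64(652), np.int64(242), np.int64(-1)), (np.int64(654), np.int64(214), np.int64(-4)), (np.int64(653), np.int64(185), np.int64(2)), (np.int64(654), np.int64(158), np.int64(0)), (np.int64(654), np.int64(130), np.int64(4))]
172 [(np.int64(628), np.int64(322), np.int64(5)), (np.int64(630), np.int64(296), np.int64(-2)), (np.int64(631), np.int64(268), np.int64(-1)), (np.int64(632), np.int64(241), np.int64(-5)), (np.int64(631), np.int64(212), np.int64(4)), (np.int64(634), np.int64(186), np.int64(-8)), (np.int64(633), np.int64(157), np.int64(0)), (np.int64(633), np.int64(129), np.int64(3))]
178 [(np.int64(607), np.int64(321), np.int64(7)), (np.int64(608), np.int64(294), np.int64(1)), (np.int64(609), np.int64(266), np.int64(3)), (np.int64(609), np.int64(239), np.int64(4)), (np.int64(585), np.int64(187), np.int64(163)), (np.int64(611), np.int64(184), np.int64(2)), (np.int64(612
[... 4246 characters left out ...]
0)), (np.int64(363), np.int64(256), np.int64(134)), (np.int64(364), np.int64(231), np.int64(134)), (np.int64(364), np.int64(205), np.int64(142)), (np.int64(365), np.int64(181), np.int64(137)), (np.int64(366), np.int64(155), np.int64(145)), (np.int64(366), np.int64(137), np.int64(84)), (np.int64(367), np.int64(120), np.int64(-7))]
256 [(np.int64(342), np.int64(308), np.int64(0)), (np.int64(343), np.int64(280), np.int64(1)), (np.int64(343), np.int64(253), np.int64(4)), (np.int64(344), np.int64(227), np.int64(-1)), (np.int64(345), np.int64(200), np.int64(-1)), (np.int64(345), np.int64(173), np.int64(-5)), (np.int64(346), np.int64(146), np.int64(-5)), (np.int64(347), np.int64(119), np.int64(0))]
```

View pics/crop.png

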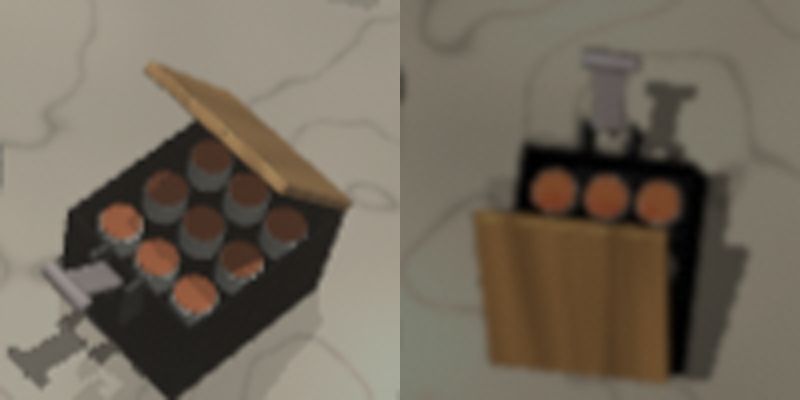

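```bash
cat >> h.py <<'E'
def Rz(a): c,s=np.cos(a),np.sin(a); return np.array([[c,-s,0],[s,c,0],[0,0,1.]])
def lidpts(th,H=.12,t=.01):
    c,s=np.cos(th),np.sin(th)
    q=[]
    for r,y in [(.168,.07),(.168,-.07),(0,-.07),(0,.07)]:
        q.append([-.085+r*c-t*s,y,H+r*s+t*c])
    return np.array(q)
def bar(lv,H=.12,y=0):
    a=.95-lv; return np.array([.101+.06*np.sin(a),y,H+.012+.06*np.cos(a)])
def model(p,H=.12):
    x,y,yaw,th=p
    L=np.vstack([lidpts(th,H),[[.085,.07,H],[.085,-.07,H]],bar(0,H,.022),bar(0,H,-.022)])
    return L@Rz(yaw).T+[x,y,0]
E
python3 - <<'E'
from h import *
from scipy.optimize import least_squares
z=np.load("pics/top0.npz");P=cloud("top",z["d"])
obs=np.array([[158.9,213.3],[207,218],[207,255.2],[162.6,250.5],[171.3,196.7],[215.7,202.5],[186.2,174],[199.5,175]])
m=np.zeros(z["d"].shape,bool); m[160:262,150:225]=1
im=z["im"].astype(int); m&=(P[...,2]>.145)&(im[...,0]-im[...,2]>30)
Q=P[m]; print(len(Q))
def res(p):
    x,y,yaw,th=p
    L=(Q-[x,y,0])@Rz(yaw)
    pl=-(L[:,0]+.085)*np.sin(th)+(L[:,2]-.12)*np.cos(th)-.01
    return np.r_[(proj("top",model(p))-obs).ravel(),pl/.003/np.sqrt(len(Q))*5]
r=least_squares(res,[.43,.2,-.1,.6],loss="soft_l1"); print(r.x); print((proj("top",model(r.x))-obs).round(1))
print("lid edge",model(r.x)[:2].mean(0),"bar",model(r.x)[6:].mean(0))
np.save("fit.npy",r.x)
o=[]
for n in ["scene","top"]:
    im=cv2.resize(np.load(f"pics/{n}0.npz")["im"][:,:,::-1],None,fx=4,fy=4,interpolation=cv2.INTER_CUBIC)
    for q in proj(n,model(r.x)): cv2.circle(im,tuple(int(4*a+2) for a in q),3,(0,255,0),-1)
    u,v=(270,160) if n=="scene" else (140,160)
    o.append(im[4*v:4*v+400,4*u:4*u+400])
cv2.imwrite("pics/ov.png",np.hstack(o))
# blobs above table map
z=np.load("pics/top0.npz");
A=P[(P[...,2]>.03)&(P[...,0]>.3)&(P[...,0]<.75)&(abs(P[...,1])<.55)]
g,_,_=np.histogram2d(A[:,0],A[:,1],bins=[np.arange(.3,.76,.03),np.arange(-.5,.51,.03)])
for i in range(len(g))[::-1]: print(f"{.3+.03*i:.2f}","".join("#" if c>3 else "." for c in g[i][::-1]))
E
```

```text
1632
[ 0.45165179  0.19596056 -0.09429527  0.93225946]
[[-0.8  0.5]
 [-0.2  1.7]
 [ 0.3 -0.6]
 [ 0.1 -1.3]
 [ 0.  -3.7]
 [-0.7 -4.3]
 [ 0.7 -1.7]
 [ 1.5 -1.1]]
lid edge [0.45872212 0.19529188 0.26085895] bar [0.60079121 0.18185559 0.16690099]
0.72 ..............###...###..........
0.69 ..............##.................
0.66 .................................
0.63 .................................
0.60 .##......##...................###
0.57 .##......##..........##.......###
0.54 .##......##...........##.......##
0.51 .......######..###...#####.......
0.48 .......######..###..######.......
0.45 .......######.......######.......
0.42 .......#####........######.......
0.39 ###....#####.........######......
0.36 ###....#####.....#...######......
0.33 ###.....####.........####........
0.30 .................................
```

View pics/ov.png

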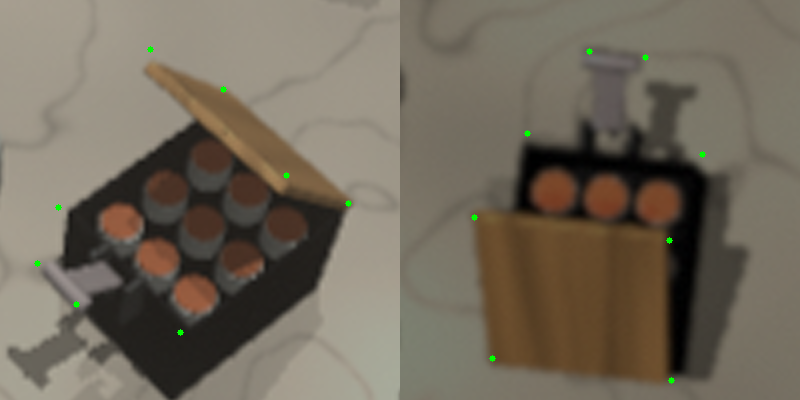

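```bash
cat > fit.py <<'E'
from h import *
from scipy.optimize import least_squares
z=np.load("pics/top0.npz");P=cloud("top",z["d"])
zs=np.load("pics/scene0.npz");Ps=cloud("scene",zs["d"])
obs=np.array([[158.9,213.3],[207,218],[207,255.2],[162.6,250.5],[171.3,196.7],[215.7,202.5],[186.2,174],[199.5,175]])
obs2=np.array([[342,205.7],[307,175.5],[287.3,212.3],[280.3,226],[290.9,235.4],[357.4,211]]); idx=[0,1,5,7,6,3]
im=z["im"].astype(int); m=np.zeros(z["d"].shape,bool); m[160:262,150:225]=1
m&=(P[...,2]>.145)&(im[...,0]-im[...,2]>30)
Q=P[m]
from numpy.linalg import svd
c=Q.mean(0); n=svd(Q-c,full_matrices=False)[2][2]; n*=np.sign(n[2]); print("plane",c,n,"theta",np.arctan2(np.hypot(n[0],n[1]),n[2]),"yaw",np.arctan2(-n[1],-n[0]))
def res(p):
    x,y,yaw,th=p[:4]; M=model(p[:4])
    L=(Q-[x,y,0])@Rz(yaw)
    pl=-(L[:,0]+.085)*np.sin(th)+(L[:,2]-.12)*np.cos(th)-.01
    return np.r_[(proj("top",M)-obs).ravel(),(proj("scene",M[idx])-obs2).ravel(),pl/.003/np.sqrt(len(Q))*2]
r=least_squares(res,[.43,.2,-.1,.8]); print(r.x)
print((proj("top",model(r.x))-obs).round(1).tolist(),(proj("scene",model(r.x)[idx])-obs2).round(1).tolist())
print("plane rms",res(r.x)[-len(Q):].std(),res(r.x)[-len(Q):].mean()*.003*np.sqrt(len(Q))/2)
print("lid edge",model(r.x)[:2].mean(0),"bar",model(r.x)[6:].mean(0))
np.save("fit.npy",r.x)
E
python3 fit.py
python3 - <<'E'
from h import *
z=np.load("pics/top0.npz");P=cloud("top",z["d"])
print("bar pts");
for v in range(170,182): print(v,[tuple((P[v,u]*1000).astype(int).tolist()) for u in range(185,201,3)])
print("rim")
for v in range(194,202): print(v,[tuple((P[v,u]*1000).astype(int).tolist()) for u in (174,178,182,205,210,213)])
E
```

```text
plane [0.41912556 0.19979696 0.21546254] [-0.96694394  0.24327273  0.07640548] theta 1.4943163138395272 yaw -0.24647389245696077
[ 0.45936383  0.19810949 -0.10899175  1.09387638]
[[-3.7, 5.4], [-2.6, 7.4], [-0.8, -2.5], [-0.8, -4.0], [-0.1, -6.4], [-0.9, -6.4], [0.8, -4.2], [1.6, -3.3]] [[4.8, -7.1], [5.7, -8.6], [-4.4, 0.4], [-3.2, 0.8], [-4.1, 1.9], [-1.6, 1.7]]
plane rms 0.8882678404836291 -0.005994343453888824
lid edge [0.44269874 0.19993308 0.27384384] bar [0.60827986 0.1818143  0.16690099]
bar pts
170 [(638, 237, 0), (638, 226, 2), (639, 216, 0), (638, 205, 7), (638, 195, 4), (639, 185, 1)]
171 [(635, 237, -2), (635, 227, 0), (637, 218, -8), (634, 205, 7), (635, 195, 5), (636, 185, -1)]
172 [(631, 236, 2), (603, 200, 166), (631, 216, 1), (631, 205, 3), (633, 196, -2), (634, 186, -8)]
173 [(600, 209, 169), (600, 199, 170), (600, 190, 169), (600, 180, 171), (601, 172, 165), (629, 185, -1)]
174 [(596, 208, 172), (596, 198, 174), (597, 190, 169), (595, 179, 179), (596, 170, 176), (625, 185, 0)]
175 [(593, 208, 168), (593, 199, 172), (593, 189, 175), (594, 180, 171), (594, 171, 172)
[... 744 characters left out ...]
550, 271, 0), (551, 258, -1), (552, 245, -7), (554, 165, -7), (553, 147, -2), (553, 137, 0)]
196 [(533, 248, 119), (533, 236, 119), (547, 243, 0), (549, 164, 0), (550, 147, 0), (550, 137, 0)]
197 [(531, 250, 110), (531, 236, 115), (530, 222, 126), (546, 165, -3), (547, 147, -2), (546, 136, 2)]
198 [(531, 256, 78), (530, 240, 95), (528, 224, 113), (542, 163, 4), (543, 147, 1), (543, 136, 1)]
199 [(529, 258, 63), (530, 246, 57), (529, 230, 73), (526, 150, 117), (540, 147, -3), (540, 137, -1)]
200 [(526, 258, 66), (530, 252, 25), (529, 235, 45), (523, 150, 116), (523, 134, 119), (524, 125, 112)]
201 [(524, 260, 54), (529, 254, 9), (529, 241, 5), (523, 153, 89), (522, 135, 104), (521, 124, 116)]
```

```bash
sed -i 's/^im=z/Q0=None\nim=z/; s/^Q=P\[m\]/Q=P[cv2.erode(m.astype(np.uint8),np.ones((5,5)))>0]; print(len(Q),Q.min(0),Q.max(0))/' fit.py; sed -i 's/least_squares(res,\[.43,.2,-.1,.8\])/least_squares(res,[.445,.19,-.1,.8],loss="soft_l1")/' fit.py; python3 fit.py
```

```text
1266 [ 0.36894305 -0.02264048  0.14909542] [0.4653821  0.26778727 1.56604282]
plane [0.42001543 0.19959156 0.21531155] [-0.97559352  0.21014085  0.06370324] theta 1.5070499220197728 yaw -0.21215649713567625
[ 0.44835531  0.19792013 -0.0858971   0.90292864]
[[-1.2, 0.5], [-0.6, 1.2], [-0.1, 0.3], [-0.4, -0.1], [-0.9, -2.5], [-1.5, -3.5], [-0.4, -0.7], [0.4, -0.1]] [[-0.5, -1.4], [0.0, -2.5], [-2.0, -1.0], [0.0, -0.6], [-0.6, 0.3], [0.3, -1.2]]
plane rms 1.2041072118864324 0.00457189815840521
lid edge [0.45950723 0.19695985 0.25809733] bar [0.59760793 0.18506814 0.16690099]
```

Zero-depth pixels (z = 1.566) contaminated the plane fit; I'll exclude them.

```bash
sed -i 's/m&=(P/m\&=(z["d"]>0)\&(P/' fit.py; python3 fit.py
```

```text
1107 [0.37211089 0.13467158 0.14909542] [0.46334515 0.26778727 0.26305649]
plane [0.41904399 0.19966882 0.2063611 ] [-0.77386026  0.0647231   0.63004064] theta 0.8891907787336801 yaw -0.0834424803899028
[ 0.44688333  0.19800716 -0.08383574  0.8792316 ]
[[-0.9, -0.0], [-0.5, 0.6], [-0.1, 0.7], [-0.4, 0.4], [-1.0, -2.0], [-1.6, -3.1], [-0.5, -0.2], [0.3, 0.3]] [[-1.1, -0.7], [-0.5, -1.7], [-1.6, -1.2], [0.5, -0.8], [-0.2, 0.1], [0.6, -1.6]]
plane rms 0.03620534263202492 0.0010801227890716283
lid edge [0.46127099 0.19679813 0.25577927] bar [0.59616212 0.18546286 0.16690099]
```

```bash
cat >> h.py <<'E'
CX,CY,YAW=.4455,.198,-.085
R=Rz(YAW)
ATT=np.column_stack([[0,0,-1.],R[:,0],-R[:,1]])
def W(tip):  # caddy-frame tip position -> world TCP
    return R@np.array(tip,float)+[CX,CY,.025]
def lidtip(th,r=.135):
    c,s=np.cos(th),np.sin(th)
    return [-.085+r*c-.01*s,0,.12+r*s+.01*c+.011*np.tan(th)]
E
python3 - <<'E'
from h import *
from rig import *
print(ATT.round(3).tolist())
s=sense(); command_gripper(0.0,40)
p=np.array(s["position"]); p[2]=.42
move_l(p,feed=.25)
t=W(lidtip(.88)); t[2]+=.08
print(t, inverse_kinematics(t,ATT), sense()["joint_pos"])
for tip in (lidtip(.88),lidtip(0),[.2,0,.157],[.09,0,.185]): print(inverse_kinematics(W(tip),ATT))
movep(t,ATT)
s=sense(); print(s["time_s"],s["position"],s["wrist_force"],s["finger_gap"])
for n in ["scene","wrist"]:
    im,d=camera(n); cv2.imwrite(f"pics/{n}1.png",im[:,:,::-1]); np.savez(f"pics/{n}1.npz",im=im,d=d)
E
```

```text
[[0.0, 0.996, -0.085], [0.0, -0.085, -0.996], [-1.0, 0.0, -0.0]]
[0.43883218 0.19856813 0.34872757] [ 0.61151744  0.24513968 -1.31104215  1.73646162  0.24290413  1.34748634
 -2.40250866] [ 1.3038607   0.38364228 -0.03761811  1.21645639  0.01400923  1.54460214
 -0.07331453]
[ 0.58027427  0.37244938 -1.35102399  1.86148036  0.38771683  1.22072822
 -2.55009723]
[-0.56867114  0.30315227  0.14220971  1.94890703 -0.05433836  0.89313368
 -2.0545721 ]
[ 0.21644114  0.63650923 -0.85443072  1.55135377  0.50464095  1.18683294
 -2.38910715]
[ 0.4310863   0.58421148 -1.20618869  1.7573701   0.58193087  1.21537451
 -2.59145506]
4.9917 [0.43933781 0.19789291 0.34866005] [ 0.55925939 -0.86411065 -0.77390672] -0.0001934364441474255
```

```bash
python3 -c "
import cv2,numpy as np
a=cv2.imread('pics/scene1.png')[100:292,200:456];b=cv2.imread('pics/wrist1.png')
cv2.imwrite('pics/v1.png',np.hstack([cv2.resize(a,(400,300)),cv2.resize(b,(400,300))]))"
```

```text
(no output)
```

View pics/v1.png

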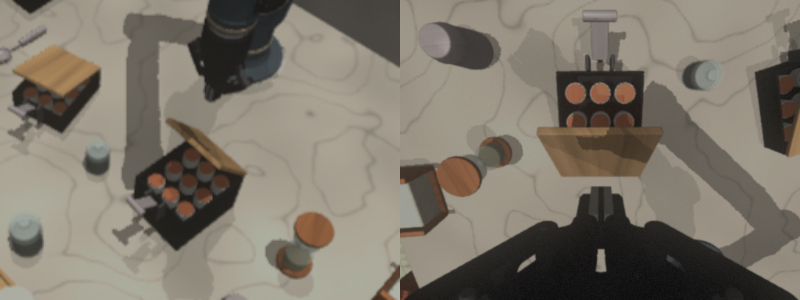

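```bash
cat >> h.py <<'E'
ATT2=ATT*np.array([1,-1,-1])
E
python3 - <<'E'
from h import *
from rig import *
t=W(lidtip(.88)); t[2]+=.08
q=inverse_kinematics(t,ATT2); print(q)
s=[-.57,.25,.14,1.75,-.05,1.2,1.09]
for tip in (lidtip(.88),lidtip(0),[.2,0,.157],[.09,0,.185]): print(inverse_kinematics(W(tip),ATT2))
E
```

```text
[ 0.61151744  0.24513968 -1.31104215  1.73646162  0.24290413  1.34748634
 -2.40250866]
[ 0.47966187  0.27975152 -1.16884943  1.86438589  0.27849233  1.17933716
  0.70242028]
[ 0.49399177  0.7299527  -1.38174924  1.89415928  0.77646277  1.20722623
  0.32424972]
[ 0.3649487   0.78851784 -1.18086249  1.54292576  0.74443814  1.31824031
  0.58153556]
[ 0.41580176  0.56495832 -1.17268268  1.75800541  0.55768619  1.20132039
  0.57125708]
```

Run:
```python
from h import *
from rig import *
for A in (ATT,ATT2):
  for dz in (.06,.07,.08,.1,.12):
   for r in (.125,.135,.145,.155):
    t=W(lidtip(.88,r)); t[2]+=dz
    q=inverse_kinematics(t,A)
    if q is not None: print(dz,r,np.round(q,2))
```

```text
0.06 0.125 [ 0.6   0.25 -1.3   1.79  0.26  1.29 -2.42]
0.06 0.135 [ 0.59  0.26 -1.3   1.77  0.26  1.31 -2.42]
0.06 0.145 [ 0.59  0.27 -1.3   1.75  0.27  1.33 -2.42]
0.06 0.155 [ 0.58  0.28 -1.29  1.72  0.27  1.35 -2.42]
0.07 0.125 [ 0.61  0.25 -1.31  1.78  0.25  1.31 -2.41]
0.07 0.135 [ 0.6   0.25 -1.31  1.75  0.25  1.33 -2.41]
0.07 0.145 [ 0.6   0.26 -1.3   1.73  0.26  1.35 -2.41]
0.07 0.155 [ 0.59  0.27 -1.29  1.71  0.26  1.37 -2.41]
0.08 0.125 [ 0.62  0.24 -1.31  1.76  0.23  1.33 -2.4 ]
0.08 0.135 [ 0.61  0.25 -1.31  1.74  0.24  1.35 -2.4 ]
0.08 0.145 [ 0.6   0.25 -1.31  1.71  0.25  1.37 -2.4 ]
0.08 0.155 [ 0.59  0.26 -1.3   1.69  0.26  1.39 -2.4 ]
0.1 0.125 [ 0.63  0.22 -1.32  1.73  0.21  1.37 -2.38]
0.1 0.135 [ 0.62  0.23 -1.31  1.7   0.22  1.39 -2.38]
0.1 0.145 [ 0.61  0.24 -1.31  1.68  0.23  1.41 -2.39]
0.1 0.155 [ 0.6   0.25 -1.31  1.65  0.24  1.43 -2.39]
0.12 0.125 [ 0.64  0.2  -1.32  1.69  0.2   1.4  -2.36]
0.12 0.135 [ 0.63  0.21 -1.32  1.67  0.21  1.42 -2.37]
0.12 0.145 [ 0.62  0.23 -1.31  1.64  0.22  1.45 -2.37]
0.12 0.155 [ 0.61  0.24 -1.31  1.62  0.23  1.47 -2.37]
0.06
[... 391 characters left out ...]
 [ 0.52  0.22 -1.18  1.71  0.21  1.35  0.79]
0.08 0.125 [ 0.54  0.19 -1.19  1.76  0.18  1.31  0.8 ]
0.08 0.135 [ 0.61  0.25 -1.31  1.74  0.24  1.35 -2.4 ]
0.08 0.145 [ 0.53  0.21 -1.19  1.71  0.2   1.35  0.79]
0.08 0.155 [ 0.52  0.22 -1.18  1.69  0.2   1.37  0.79]
0.1 0.125 [ 0.56  0.17 -1.2   1.73  0.16  1.35  0.81]
0.1 0.135 [ 0.55  0.18 -1.19  1.7   0.17  1.37  0.81]
0.1 0.145 [ 0.54  0.19 -1.19  1.68  0.18  1.39  0.81]
0.1 0.155 [ 0.53  0.2  -1.19  1.65  0.19  1.41  0.81]
0.12 0.125 [ 0.68  0.23 -1.38  1.69  0.23  1.41  0.75]
0.12 0.135 [ 0.67  0.24 -1.38  1.66  0.24  1.43  0.74]
0.12 0.145 [ 0.55  0.18 -1.2   1.64  0.17  1.43  0.82]
0.12 0.155 [ 0.54  0.19 -1.19  1.62  0.18  1.45  0.82]
```

Run:
```python
from h import *
from rig import *
p=np.array(sense()["position"]); p[2]=.42; move_l(p,feed=.2)
move_joints([-.424,.022,0,1.6615,0,1.458,1.06])
s=sense(); print(s["time_s"],s["position"],s["tcp_rot"])
t=W(lidtip(.88)); t[2]+=.05; print(t,inverse_kinematics(t,ATT2))
for tip in (lidtip(.88),lidtip(0),[.2,0,.157],[.09,0,.185]): print(np.round(inverse_kinematics(W(tip),ATT2),2))
```

```text
8.4583 [0.45119531 0.15748107 0.41946929] [[-2.54985541e-04 -9.96233287e-01  8.67131681e-02]
 [-1.32158546e-04  8.67132038e-02  9.96233307e-01]
 [-9.99999959e-01  2.42565203e-04 -1.53771356e-04]]
[0.43883218 0.19856813 0.31872757] [-0.46839222  0.0716373  -0.04702274  1.8311013   0.00355864  1.23893492
  0.96934238]
[-0.47  0.11 -0.05  1.91  0.01  1.13  0.97]
[-0.44  0.3  -0.02  1.94  0.01  0.9   1.03]
[-0.38  0.49  0.06  1.59 -0.03  1.06  1.17]
[-0.42  0.3   0.01  1.8  -0.    1.04  1.07]
```

Run:
```python
from h import *
from rig import *
t=W(lidtip(.88)); t[2]+=.05
movep(t,ATT2)
print(sense()["time_s"],sense()["wrist_force"])
for th in (.88,.72,.56,.40,.26,.13,.04):
    h=move_l(W(lidtip(th)),ATT2,feed=.12,until_force=30)
    print(th,h,np.round(sense()["position"],3),np.round(sense()["wrist_force"],1))
    if h: break
else:
    p=lidtip(0); p[2]-=.006
    print(move_l(W(p),ATT2,feed=.04,until_force=15)); sleep(.3)
s=sense(); print(s["time_s"],s["position"],s["wrist_force"],W(lidtip(0)))
for n in ["scene","top"]:
    im,d=camera(n); cv2.imwrite(f"pics/{n}2.png",im[:,:,::-1]); np.savez(f"pics/{n}2.npz",im=im,d=d)
a=cv2.imread('pics/scene2.png')[130:280,230:430];b=cv2.imread('pics/top2.png')[130:280,100:300]
cv2.imwrite('pics/v2.png',np.hstack([cv2.resize(a,(400,300)),cv2.resize(b,(400,300))]))
```

```text
8.975 [-0.1970466  -0.33780592  0.36102277]
0.88 False [0.44  0.199 0.27 ] [ 0.7 -0.9  0.3]
0.72 False [0.456 0.197 0.251] [-0.6  0.4  0.4]
0.56 False [0.471 0.196 0.233] [2.6 0.  3.4]
0.4 False [0.479 0.195 0.211] [ 0.6  0.5 -0.5]
0.26 False [0.487 0.194 0.192] [ 1.2  0.4 -0.5]
0.13 False [0.492 0.194 0.174] [-0.8  0.2  0.3]
0.04 False [0.494 0.194 0.161] [-0.9 -0.3 -0. ]
False
12.2333 [0.49536177 0.19377723 0.14910805] [-0.05120702  0.20280534  0.11793868] [0.49531948 0.19375512 0.155     ]
```

View pics/v2.png

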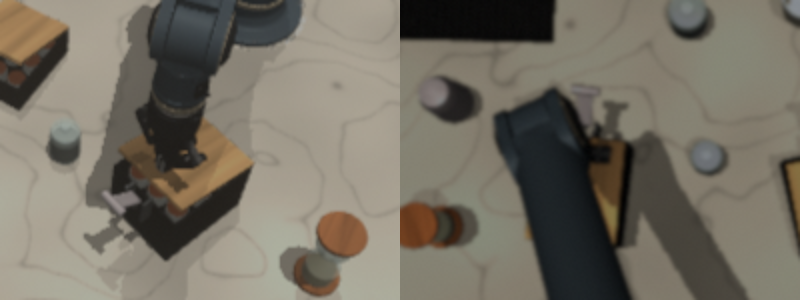

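Run:
```python
from h import *
from rig import *
p=lidtip(0); p[0]+=.01; p[2]-=.035
print(move_l(W(p),ATT2,feed=.04,until_force=15)); sleep(.3)
s=sense(); print(s["time_s"],s["position"],s["wrist_force"])
q=np.array(s["position"]); q[2]+=.1; move_l(q,feed=.2)
for n in ["scene","wrist"]:
    im,d=camera(n); cv2.imwrite(f"pics/{n}3.png",im[:,:,::-1]); np.savez(f"pics/{n}3.npz",im=im,d=d)
a=cv2.imread('pics/scene3.png')[130:280,230:430];b=cv2.imread('pics/wrist3.png')
cv2.imwrite('pics/v3.png',np.hstack([cv2.resize(a,(400,300)),cv2.resize(b,(400,300))]))
```

```text
False
13.55 [0.50536816 0.1929416  0.12019106] [-0.6428324   0.10840162 -1.04609874]
```

View pics/v3.png

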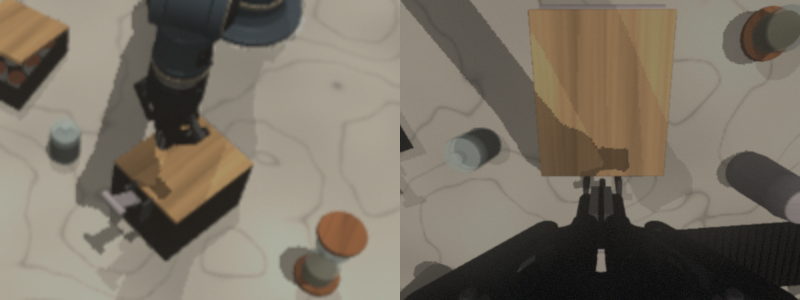

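Run:
```python
from h import *
from rig import *
s=sense(); print(s["position"],s["wrist_force"],s["finger_gap"],s["time_s"])
z=np.load("pics/wrist3.npz"); d=z["d"]; p=camera_params("wrist"); K=p["K"]; T=np.array(p["tool_from_camera"])
v,u=np.mgrid[:384,:512]
X=np.stack([(u-K[0,2])/K[0,0]*d,(v-K[1,2])/K[1,1]*d,d],-1)@T[:3,:3].T+T[:3,3]
Wd=X@np.array(s["tcp_rot"]).T+s["position"]; L=(Wd-[CX,CY,0])@R
np.set_printoptions(suppress=True)
print("tool frame col 256:"); 
for vv in range(0,384,8): print(vv,np.round(d[vv,256],3),"tool",np.round(X[vv,256]*1000),"caddy",np.round(L[vv,256]*1000))
im=z["im"].astype(int); m=(d>0)&(im[...,0]-im[...,2]>30)&(L[...,2]>.09)&(L[...,2]<.25)&(abs(L[...,0])<.12)&(abs(L[...,1])<.09)
m=cv2.erode(m.astype(np.uint8),np.ones((5,5)))>0
Q=L[m]; A=np.c_[Q[:,0]+.085,Q[:,1],np.ones(len(Q))]; print(len(Q),np.linalg.lstsq(A,Q[:,2],rcond=None)[0],Q.min(0),Q.max(0))
zs=np.load("pics/scene3.npz"); L2=(cloud("scene",zs["d"])-[CX,CY,0])@R; im=zs["im"].astype(int)
m=(zs["d"]>0)&(im[...,0]-im[...,2]>30)&(L2[...,2]>.09)&(L2[...,2]<.25)&(abs(L2[...,0])<.12)&(abs(L2[...,1])<.09)
m=cv2.erode(m.astype(np.uint8),np.ones((3,3)))>0
Q=L2[m]; A=np.c_[Q[:,0]+.085,Q[:,1],np.ones(len(Q))]; print("scene",len(Q),np.linalg.lstsq(A,Q[:,2],rcond=None)[0],Q.min(0),Q.max(0))
```

```text
[0.50420227 0.19241309 0.21835167] [ 1.01235749 -0.9835373  -0.16121012] -0.00013301634458809665 14.3
tool frame col 256:
0 0.326 tool [221. 186.  -1.] caddy [-127.   -2.   -2.]
8 0.219 tool [ 95. 144.  -1.] caddy [-86.  -2. 123.]
16 0.215 tool [ 89. 138.  -1.] caddy [-79.  -2. 130.]
24 0.219 tool [ 91. 133.  -1.] caddy [-74.  -2. 128.]
32 0.217 tool [ 88. 127.  -1.] caddy [-68.  -2. 131.]
40 0.22 tool [ 89. 122.  -1.] caddy [-63.  -2. 129.]
48 0.222 tool [ 90. 117.  -1.] caddy [-58.  -2. 129.]
56 0.222 tool [ 87. 111.  -1.] caddy [-52.  -2. 131.]
64 0.224 tool [ 89. 105.  -1.] caddy [-47.  -2. 130.]
72 0.225 tool [ 88. 100.  -1.] caddy [-41.  -2. 131.]
80 0.227 tool [88. 94. -1.] caddy [-35.  -2. 131.]
88 0.229 tool [87. 88. -1.] caddy [-30.  -2. 131.]
96 0.232 tool [89. 82. -1.] caddy [-24.  -2. 129.]
104 0.232 tool [88. 76. -1.] caddy [-18.  -2. 131.]
112 0.234 tool [87. 70. -1.] caddy [-12.  -2. 131.]
120 0.236 tool [87. 64. -1.] caddy [ -6.  -2. 131.]
128 0.237 tool [87. 58. -1.] caddy [  1.  -2. 132.]
136 0.24 tool [87. 52. -1.] caddy [  7.  -2. 131.]
144 0.24 tool [86. 45. -1.
[... 1138 characters left out ...]
dy [-17.  -0. 374.]
320 0.241 tool [ 44. -92.  -1.] caddy [150.  -1. 174.]
328 0.456 tool [ 218. -254.   -1.] caddy [312.  -2.  -1.]
336 0.46 tool [ 217. -268.   -1.] caddy [326.  -2.   0.]
344 0.465 tool [ 218. -284.   -1.] caddy [342.  -2.  -0.]
352 0.084 tool [-89.   9.  -0.] caddy [ 50.  -1. 307.]
360 0.081 tool [-92.  10.  -0.] caddy [ 49.  -1. 311.]
368 0.077 tool [-96.  11.  -0.] caddy [ 48.  -1. 315.]
376 0.074 tool [-99.  11.  -0.] caddy [ 48.  -1. 317.]
31972 [0.01718422 0.00032557 0.12931815] [-0.08127551 -0.06773592  0.12676016] [0.08295815 0.06818484 0.134376  ]
scene 1367 [0.01800259 0.00200038 0.12743357] [-0.08032366 -0.06116557  0.12269052] [0.08333325 0.07087231 0.13720776]
```

Run:
```python
from h import *
from rig import *
def dn(x,z): return R@np.array([x,0,z])+[CX,CY,0]
move_l(dn(.066,.135),ATT2,feed=.2)
print(move_l(dn(.066,.100),ATT2,feed=.04,until_force=15))
s=sense(); print(s["time_s"],s["position"],s["wrist_force"])
sleep(.4); s=sense(); print(s["position"],s["wrist_force"])
move_l(dn(.066,.20),ATT2,feed=.25)
s=sense(); print(s["position"],s["wrist_force"])
im,d=camera("wrist"); np.savez("pics/wrist4.npz",im=im,d=d)
p=camera_params("wrist"); K=p["K"]; T=np.array(p["tool_from_camera"])
v,u=np.mgrid[:384,:512]
X=np.stack([(u-K[0,2])/K[0,0]*d,(v-K[1,2])/K[1,1]*d,d],-1)@T[:3,:3].T+T[:3,3]
L=(X@np.array(s["tcp_rot"]).T+s["position"]-[CX,CY,0])@R
m=(d>0)&(im[...,0].astype(int)-im[...,2]>30)&(L[...,2]>.09)&(L[...,2]<.25)&(abs(L[...,0])<.12)&(abs(L[...,1])<.09)
m=cv2.erode(m.astype(np.uint8),np.ones((5,5)))>0
Q=L[m]; A=np.c_[Q[:,0]+.085,Q[:,1],np.ones(len(Q))]; print(len(Q),np.linalg.lstsq(A,Q[:,2],rcond=None)[0],Q.min(0),Q.max(0))
```

```text
True
15.4417 [0.51174232 0.19262601 0.11643421] [-1.66508446 -0.88899821  8.12254339]
[0.51173462 0.19259806 0.11644806] [-0.93670776 -0.89203151  6.75665964]
[0.51126397 0.1924189  0.20014043] [ 0.05706157  0.19333275 -0.18941399]
37107 [0.0009316  0.00047292 0.129538  ] [-0.07680463 -0.06778605  0.12662388] [0.08305197 0.06857666 0.13219936]
```

Run:
```python
from h import *
from rig import *
def dn(x,z): return R@np.array([x,0,z])+[CX,CY,0]
move_l(dn(.066,.27),ATT2,feed=.3)
move_l(dn(.205,.27),ATT2,feed=.3)
move_l(dn(.205,.141),ATT2,feed=.2)
s=sense(); print(s["time_s"],s["position"],s["wrist_force"])
im,d=camera("wrist"); np.savez("pics/wrist5.npz",im=im,d=d)
im2,_=camera("scene")
cv2.imwrite('pics/v5.png',np.hstack([cv2.resize(im2[130:280,230:430,::-1],(400,300)),cv2.resize(im[:,:,::-1],(400,300))]))
```

```text
18.1667 [0.65029122 0.18114282 0.1425096 ] [ 0.21809885 -0.02988827  0.46089815]
```

View pics/v5.png

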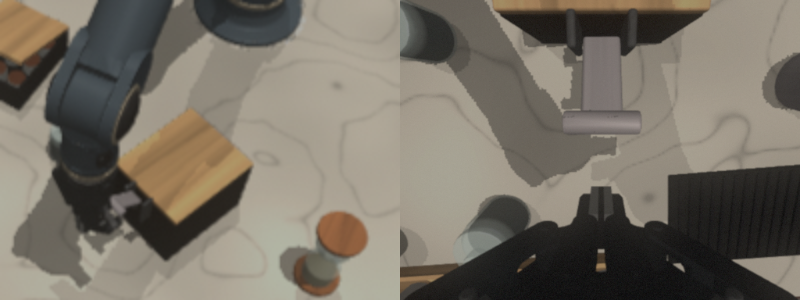

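Run:
```python
from h import *
from rig import *
def dn(x,z): return R@np.array([x,0,z])+[CX,CY,0]
for a in (.95,.75,.55,.35,.18,.05,-.08,-.2,-.3):
    h=move_l(dn(.101+.06*np.sin(a)+.018,.132+.06*np.cos(a)-.0256),ATT2,feed=.08,until_force=35)
    s=sense(); print(a,h,np.round(s["position"],3),np.round(s["wrist_force"]@R,1))
    if h: break
sleep(.3); s=sense(); print(s["time_s"],s["wrist_force"])
im,d=camera("wrist"); np.savez("pics/wrist6.npz",im=im,d=d)
im2,_=camera("scene")
cv2.imwrite('pics/v6.png',np.hstack([cv2.resize(im2[130:280,230:430,::-1],(400,300)),cv2.resize(im[:,:,::-1],(400,300))]))
```

```text
0.95 False [0.614 0.184 0.142] [ 3.3  0.7 -0.8]
0.75 False [0.607 0.184 0.151] [ 5.8 -0.2  1.6]
0.55 False [0.598 0.185 0.159] [6.1 1.  5.2]
0.35 False [0.584 0.186 0.163] [2.6 0.4 1.8]
0.18 False [0.573 0.187 0.164] [-0.2  0.5  0.7]
0.05 False [0.566 0.188 0.166] [-0.1 -0.7 -0.1]
-0.08 False [0.559 0.188 0.166] [-0.3  1.2 -0.1]
-0.2 False [0.552 0.189 0.165] [-0.4 -0.3  0.6]
-0.3 False [0.546 0.189 0.164] [-0.9  0.6  0.2]
21.3583 [-0.39171929 -0.48498502 -0.00405363]
```

View pics/v6.png

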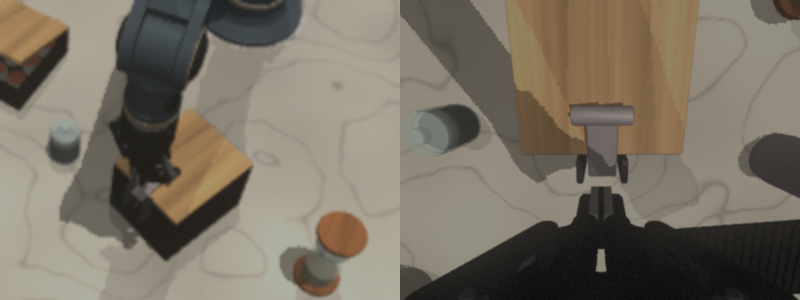

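The lever has snapped over onto the lid (bar at about (602,115) in the wrist view). I'll retreat and check.

Run:
```python
from h import *
from rig import *
def dn(x,z): return R@np.array([x,0,z])+[CX,CY,0]
move_l(dn(.13,.17),ATT2,feed=.2)
move_l(dn(.13,.32),ATT2,feed=.3)
s=sense(); print(s["time_s"],s["position"],s["wrist_force"])
im,d=camera("wrist"); np.savez("pics/wrist7.npz",im=im,d=d)
p=camera_params("wrist"); K=p["K"]; T=np.array(p["tool_from_camera"])
v,u=np.mgrid[:384,:512]
X=np.stack([(u-K[0,2])/K[0,0]*d,(v-K[1,2])/K[1,1]*d,d],-1)@T[:3,:3].T+T[:3,3]
L=(X@np.array(s["tcp_rot"]).T+s["position"]-[CX,CY,0])@R
wood=(d>0)&(im[...,0].astype(int)-im[...,2]>30)&(L[...,2]>.1)&(L[...,2]<.25)&(abs(L[...,0])<.12)&(abs(L[...,1])<.09)
Q=L[cv2.erode(wood.astype(np.uint8),np.ones((5,5)))>0]; A=np.c_[Q[:,0]+.085,Q[:,1],np.ones(len(Q))]; print("lid",len(Q),np.linalg.lstsq(A,Q[:,2],rcond=None)[0])
m=(d>0)&(L[...,2]>.145)&(L[...,2]<.2)&(abs(L[...,1])<.03)&(abs(L[...,0]-.05)<.08)
print("lever pts",m.sum(),np.percentile(L[m],[2,50,98],axis=0).round(3).tolist(),"expect bar",bar(2.1))
im2,_=camera("top"); 
cv2.imwrite('pics/v7.png',np.hstack([cv2.resize(im2[:,:,::-1],(400,300)),cv2.resize(im[:,:,::-1],(400,300))]))
im3,_=camera("scene"); cv2.imwrite('pics/v8.png',im3[:,:,::-1])
```

```text
22.4083 [0.574103   0.18708351 0.31986769] [-0.55118786 -0.78430488 -0.6085156 ]
lid 13422 [0.0009842  0.00062895 0.12942492]
lever pts 1171 [[0.041, -0.02, 0.146], [0.054, 0.0, 0.158], [0.08, 0.02, 0.164]] expect bar [0.04623416 0.         0.15650925]
```

View pics/v7.png

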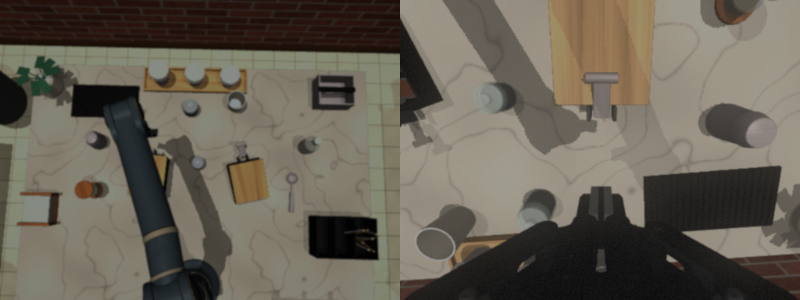

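View pics/v8.png

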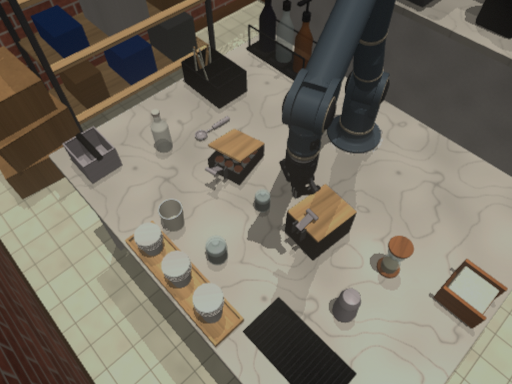

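The scene view shows the tall lid shut, with its lever lying on it at about (307,218). The low caddy at (237,155) is still open and the bystanders are in place. The measured bar matches the latched pose, and the arm is clear.

```bash
python3 -c "
from rig import *
finish_job(); print(sense()['time_s'])"
```

```text
the job is handed in; nothing more can be done
the job is handed in; nothing more can be done
```

The tall caddy's lid is fully shut and its steel lever has snapped over onto the lid's edge. I handed the job in just after 22.4 s of the 45 s, and the hand-in gives no verdict.

**Lid:** I pushed it down with the closed fingertips. My first pushes left it about 0.017 rad open, so I pressed again until it met a firm stop. After that press, and again after latching, the wrist camera put it at about 0.001 rad (the limit is 0.03).

**Lever:** I pushed the bar from outside along its arc with about 6 to 8 N, and it snapped over by itself. The depth points on the bar match the latched position (2.10 rad).

**Other checks:** In the last pictures the low caddy was still open, with its lever out, and the bystanders looked unmoved. I judged these by eye and did not measure them. The gripper was clear of everything, with wrist force at noise level.

**Disagreement with the data given:** The closed fingertips are about 13 mm behind the TCP, not 25 mm ahead of it as stated. I found this from the contact height and the wrist depth picture, and used the measured value for the final lid press and the lever.

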